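# Set a lamp attenuator to its third click, then open the shutter

## Robot

A 6-joint arm with a two-finger parallel gripper is mounted at the origin on the work surface. World frame = base frame: x ahead of the robot, y to its left, z up, the work surface at z = 0. Lengths are in mm, angles in degrees, forces in N, time in s.
With the tool pointing down it reaches from about 350 to 850 mm from the base axis. Payload 8.1 kg.
Tool frame: the origin (TCP) lies at the very end of the fingers, on their centre line; the grasp point (between the pads) lies 19 mm behind it; z points along the fingers, y is the direction in which the jaws open and shut (so a half turn about z gives the same grasp; the last joint's range is limited). The gripper opens to 85 mm and grips with 20 to 120 N. Pads are 22 mm wide; open, the fingers measure 114 mm over their backs; the gripper's body (76 mm by 85 mm) begins 54 mm behind the grasp point. The pads swing forward as they close: fully open they stand 13 mm farther back than shut.
Start: joints at [63.747, 7.471, 85.268, -0, 87.261, -4.893], TCP at [218.514, 558.8, 231.292] pointing down, gripper open.
Joint ranges: [-169.43, 169.43], [-51.17, 129.36], [1.28, 143.12], [-76.62, 256.62], [0, 156.53], [-152.29, 152.29]. Speed limits (degrees/s): [136.94, 136.94, 159.86, 180, 180, 180].

## Interface

Orientations are given as [roll, pitch, yaw] about the fixed x, y, z axes, in that order (R = Rz(yaw) Ry(pitch) Rx(roll)).
In Python, from bench import r gives the robot as it stands.
- The arm moves only by the shell command python3 -m crank 'ROWS' [OPENING] [FORCE]. ROWS is JSON, a list that holds one entry, the list of rows, each a list of 6 numbers: the shift along the tool's x, y, z in m, then the turn, a rotation vector about the tool's x, y, z in rad. A call has 1 to 10 rows; each row is the pose to reach, as a shift and turn from the pose measured when the call began, along the tool's axes at that moment; what a row does not reach only later rows make up. A row lasts 1/8 s, in which the tool goes at most 62.5 mm and 10.7 degrees, less where a joint would pass 70% of its speed; a pose out of reach is approached as far as the arm can. A call with a gripper value outside its range is refused whole. OPENING is the closure, from 0 (fully open) to 1 (shut), set as the call begins (- or left out, the last holds). The fingers move at their own pace and stop on an object; FORCE is the grip in N (left out, the last holds). Time passes only in rows, so rows that repeat a pose let the fingers close. It gives the time, the measured TCP pose, the force and the opening at its end, in the units of the state.
- r.sense(): the state, without advancing time (a new reading comes with each control period).
- r.snapshot(name): name is "scene" or "top" or "wrist"; returns (picture, depth): 480x640x3 uint8, blue, green, red; 480x640 float32, mm along the optical axis (not along the pixel's ray), 0 where there is no reading.
- r.get_calibration(name): a dict with "mtx" (3x3 intrinsics, pixels), "cam_to_world" (4x4, takes a point from camera to world coordinates). Camera axes: x right, y down, z forward; pixel columns grow to the right and rows downward; lengths in mm; the calibration is good to about 2 mm. A picture is of the moment at which its call begins: read the wrist's pose just before it. get_calibration takes no time and is no camera call; for the wrist camera it gives the pose at the moment of the call.
- r.hand_in(): hands the job in, once; it reports no verdict.
Trained networks look in the newest picture that a camera, given by its name, has taken for a name from the list of things; names that differ only in an ending like _2 or _b are one class to them, and where a whole thing is asked for, a point or a joint stands for the part that bears it (a point fixed in the world has none). Each returns a list of dicts, best first, with "conf" (0 to 1); they miss things now and then, are a little off and sometimes report something else, mostly with a low value. They report only what shows in the picture. A call takes as long as a camera call.
- r.look_for(thing, camera): "extent" ([left, top, right, bottom] in pixels, round what is visible of it).
- r.landmark_of(thing, camera): "pixel" ([column, row] in pixels: a listed point, or the origin of a listed thing).
The state is a dict: "time": time; "joint_pos": joint angles; "qd": joint speeds; "joint_efforts": joint torques, N m; "tool_pos": TCP position; "tcp_rot": TCP orientation; "ft_force": force on the tool from outside, world axes, zero at the start; "wrist_torque": the same for the moment, N m; "finger_gap": finger opening in mm.
Only numpy, scipy, OpenCV 4.12 (cv2) and the standard library are available. Lean on these libraries where they do the work, as an engineer would, in place of code of your own. Each camera call takes 0.05 s, during which the arm holds its last target.

## Task

On the white microscope lamp unit, push the tall black attenuator lever away from its parked stop with a fingertip, through the clicks, and leave it seated in the third one, without ever running on into the fourth. Only then push the low wide shutter lever along its slot all the way to its open stop. Push both levers, do not grip them, and leave the bottle, objective, slide box and beaker around the unit where they stand.

Things in the scene. Friction and masses are not known exactly. Their poses are not given: they have to be found in the camera images.
- lamp_unit: white microscope lamp unit fixed on the bench: a box 190 mm (its x) by 280 mm (its y), flat top 90 mm above the bench. Origin at the centre of its underside, on the bench; x points away from the robot, y left, z up; turned up to 0.4 rad about z. On top: tall black attenuator lever, rear slot (own x = +35 mm); low wide aluminium shutter lever, front slot (own x = -60 mm).
- attenuator (a joint): tall lever's slide along the unit's +y, m. Starts parked at 0 by its stop (own y = -53 mm). Notches 18 mm apart, each with a dark tick: parked 0, clicks 1 to 5 at 0.018, 0.036, 0.054, 0.072, 0.090 (end). Ridges half-way between (0.045 before the third, 0.063 after). Leaving a notch takes about 6 N, falling to nothing at the ridge; the lever then snaps ahead into the next notch and stays.
- att_grip (a point): middle of the attenuator lever's tab, 35 mm above the unit's top (125 mm above the bench); moves with the lever, axes as the unit's. The tab is a black upright plate 26 mm wide (unit's x), 14 mm thick (unit's y, +-7 mm), from 12 mm above the unit's top to 58 mm (its -y half) or 53 mm (its +y half), on a 12 x 6 mm steel stem.
- shutter (a joint): slide of the low shutter lever along the unit's -y, m: about 0 to 0.006 at the start (closed; own y of the lever +40 to +34 mm), 0.040 at its end stop (fully open; own y = 0). Plain friction of about 1.5 N, no clicks; stays where it is left.
- sh_grip (a point): middle of the shutter lever's tab, 20 mm above the unit's top (110 mm above the bench); moves with the lever, axes as the unit's. The tab is an aluminium paddle 44 mm wide (unit's x), 12 mm thick (unit's y, +-6 mm), from 7 mm above the unit's top to 34 mm (its +y half) or 30 mm (its -y half).
- oil_bottle: amber glass dropper bottle, 36 mm across, 75 mm tall; loose on the bench beside the lamp unit, a bystander. Origin at the centre of its underside.
- objective: steel microscope objective standing on its thread, 34 mm across, 56 mm tall; loose on the bench beside the lamp unit, a bystander. Origin at the centre of its underside.
- slide_box: closed grey plastic box for glass slides, 80 x 50 x 32 mm; loose on the bench beside the lamp unit, a bystander. Origin at the centre of its underside.
- beaker: clear plastic beaker, 60 mm across, 75 mm tall; loose on the bench beside the lamp unit, a bystander. Origin at the centre of its underside.

How it is judged (in metres and radians):
On the way, in this order (a step that is already met when the one before it is completed fails the run):
1. the attenuator lever rests in the third click (value of joint attenuator between 0.05 and 0.058 m), for 0.3 s.
2. the shutter lever is at its open stop (value of joint shutter above 0.036 m), for 0.2 s.
At the end, for the whole second after the job is handed in: the attenuator lever rests in its third click (slide 54 mm, within 4 mm), and the shutter lever is within 4 mm of its open stop (slide above 36 mm) (all of step 1 and velocity of joint attenuator between -0.005 and 0.005 m/s and value of joint shutter above 0.036 m); the robot touches nothing.
It fails at once if the attenuator runs past the ridge into the fourth click (slide above 65 mm) (value of joint attenuator above 0.065 m).
It fails at once if the shutter is opened (slide above 15 mm) before the attenuator is in the third click (value of joint shutter above 0.015 m and value of joint attenuator below 0.046 m).
It fails at once if a lever is pinched: fingers press on both halves of its tab at once with over 1 N each (contact force between each of attenuator_c1, attenuator_c2 and the fingers above 1 N or contact force between each of shutter_c1, shutter_c2 and the fingers above 1 N).
It fails at once if a bystander (oil bottle, objective, slide box or beaker) is moved or lifted by over 20 mm (distance of any of oil_bottle, objective, slide_box, beaker from where it was at the start of the episode above 0.02 m).
It also fails if it takes over 64 s, if anything falls off the work surface, if the arm or the gripper's body presses on something with over 40 N, if the wrist force passes 120 N, or if a joint passes its speed limit or range.

## Working session

There is one attempt and no reset: what is moved stays moved. The work goes in short steps, Python scripts to look and compute and a shell command to move; the robot and the scene stay as the last step left them, time stands still between calls to the robot, and variables do not carry over. Pictures are saved under pics/ and viewed, and the job is handed in when it is done.

```bash
ls; mkdir -p pics; python3 - <<'E'
from bench import r
import cv2,numpy as np
print(r.sense())
for c in ["scene","top"]:
    p,d=r.snapshot(c); cv2.imwrite(f"pics/{c}0.png",p); np.save(f"pics/{c}0.npy",d)
    k=r.get_calibration(c); print(c,k)
    for t in ["lamp_unit","att_grip","sh_grip"]:
        print(t,r.landmark_of(t,c)[:2],r.look_for(t,c)[:1])
    for t in ["oil_bottle","objective","slide_box","beaker"]:
        print(t,r.landmark_of(t,c)[:1])
E
```

```text
pics
{'time': 0.0, 'joint_pos': array([ 6.37456275e+01,  7.51592273e+00,  8.53297945e+01, -9.50609662e-04,
        8.72626445e+01, -4.89376855e+00]), 'qd': array([-0.00272052,  0.04432041, -0.05291897, -0.04013975, -0.08467997,
        0.03852529]), 'joint_efforts': array([ 5.64961065e-04, -5.69388270e+01, -5.00559676e+01, -1.21828930e-04,
        1.45654759e-02,  3.17955266e-05]), 'tool_pos': array([218.28431627, 558.28158004, 230.23101717]), 'tcp_rot': array([-1.79891952e+02, -8.29819806e-03,  1.58639435e+02]), 'ft_force': array([ 0.45521867,  0.61335631, -0.32529981]), 'wrist_torque': array([-0.03216917,  0.02396201, -0.0321133 ]), 'finger_gap': 85.34275884520258}
scene {'mtx': array([[531.32357366,   0.        , 317.09522806],
       [  0.        , 531.32357366, 235.35639454],
       [  0.        ,   0.        ,   1.        ]]), 'cam_to_world': array([[ 2.49890029e-01,  7.53444677e-01, -6.08174393e-01,
         1.17652132e+03],
       [ 9.68213703e-01, -1.87412647e-01,  1.65646384e-01,
        -1.36927683e+02],
       [ 1.08258136e-02, -6.30236161e-01, -7.76328013e-01,
         8
[... 947 characters left out ...]
       [-2.06930800e-02, -1.40884902e-01, -9.89809699e-01,
         9.94711242e+02],
       [ 0.00000000e+00,  0.00000000e+00,  0.00000000e+00,
         1.00000000e+00]])}
lamp_unit [{'pixel': [368.9, 279.7], 'conf': 0.94}] [{'extent': [297.1, 222.2, 451.2, 341.8], 'conf': 0.61}]
att_grip [{'pixel': [399.9, 256.7], 'conf': 0.55}] [{'extent': [397.0, 246.8, 408.4, 267.4], 'conf': 0.44}]
sh_grip [{'pixel': [351.7, 309.9], 'conf': 0.45}] [{'extent': [351.0, 297.4, 357.5, 324.3], 'conf': 0.75}]
oil_bottle [{'pixel': [478.8, 273.8], 'conf': 0.72}]
objective [{'pixel': [266.8, 277.2], 'conf': 0.53}]
slide_box [{'pixel': [313.9, 194.8], 'conf': 0.56}]
beaker [{'pixel': [408.9, 196.4], 'conf': 0.8}]
```

View pics/scene0.png

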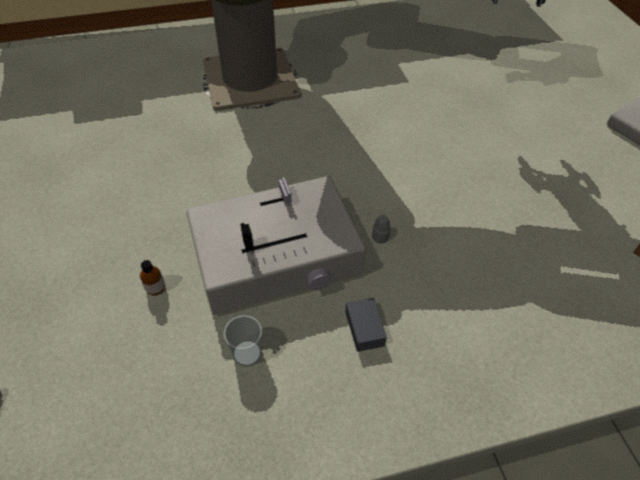

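View pics/top0.png

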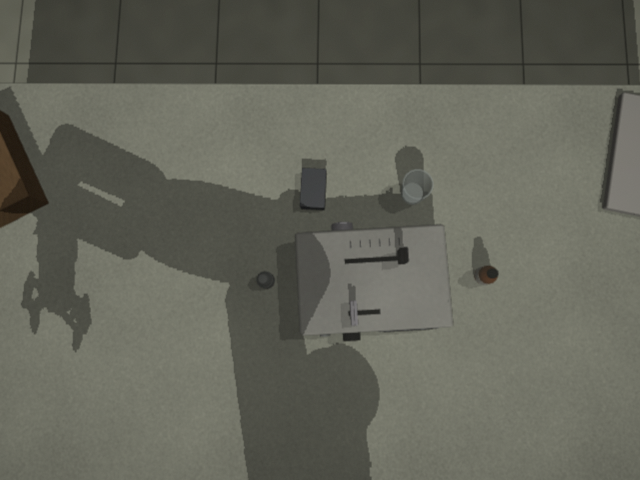

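```bash
cat > h.py <<'E'
import numpy as np,cv2
from bench import r
def ray(c,px,z,k=None):
    k=k or r.get_calibration(c);M=k["cam_to_world"]
    d=M[:3,:3]@np.linalg.inv(k["mtx"])@np.array([px[0],px[1],1.]);o=M[:3,3]
    return o+d*(z-o[2])/d[2]
def cloud(c,d):
    k=r.get_calibration(c);M=k["cam_to_world"];K=k["mtx"]
    v,u=np.indices(d.shape);P=np.stack([(u-K[0,2])*d/K[0,0],(v-K[1,2])*d/K[1,1],d],-1)
    P=P@M[:3,:3].T+M[:3,3]; P[d==0]=np.nan
    return P
E
python3 - <<'E'
from h import *
for c,l in {"scene":dict(lu=(271.9,257,0),att=(250.2,235.7,125),sh=(280.6,191.3,110),oil=(156.6,286.4,0),obj=(376.4,237.5,0),bk=(248.6,350.1,0)),"top":dict(lu=(368.9,279.7,0),att=(399.9,256.7,125),sh=(351.7,309.9,110),oil=(478.8,273.8,0),obj=(266.8,277.2,0),box=(313.9,194.8,0),bk=(408.9,196.4,0))}.items():
    for n,(u,v,z) in l.items(): print(c,n,ray(c,(u,v),z).round(1))
    d=np.load(f"pics/{c}0.npy");P=cloud(c,d)
    m=(abs(P[...,2]-90)<5)&(P[...,0]>250)&(P[...,0]<750)&(abs(P[...,1])<350)
    n,lab,st,ce=cv2.connectedComponentsWithStats(m.astype(np.uint8))
    i=1+st[1:,4].argmax(); q=P[lab==i]
    print(st[i],q[:,2].mean(),cv2.minAreaRect(q[:,:2].astype(np.float32)))
E
```

```text
scene lu [572.5 -60.6   0. ]
scene att [613.8 -98.5 125. ]
scene sh [512.2 -26.2 110. ]
scene oil [ 587.1 -276.6    0. ]
scene obj [575.2 147.4   0. ]
scene bk [ 753.1 -136.6    0. ]
[  187   176   179   117 12707] 90.47027672241303 ((576.9193725585938, -53.42179870605469), (192.48731994628906, 279.7201843261719), 3.743178129196167)
top lu [581.1 -49.5   0. ]
top att [613.9 -96.9 125. ]
top sh [519.7 -12.6 110. ]
top oil [ 595.3 -269.7    0. ]
top obj [584.  156.7   0. ]
top box [755.3  64.2   0. ]
top bk [ 753.4 -131.6    0. ]
[  295   225   158   111 15078] 89.4968536285076 ((576.5053100585938, -51.182708740234375), (189.448486328125, 279.12213134765625), 4.06965446472168)
```

The top view shows the unit, with the black tab near (402,256), its slot running to the left with ticks above it, and the shutter paddle near (353,312). The bystanders are all off the top surface. Next I refine the tab positions from depth.

```bash
python3 - <<'E'
from h import *
th=np.radians(3.9);R=np.array([[np.cos(th),-np.sin(th)],[np.sin(th),np.cos(th)]]);c0=np.array([576.7,-52.3])
for c in ["scene","top"]:
    d=np.load(f"pics/{c}0.npy");P=cloud(c,d)
    q=(P[...,:2]-c0)@R; z=P[...,2]
    for n,x0,x1,y0,y1,za,zb in [("att",10,60,-80,60,108,155),("atttop",10,60,-80,60,138,155),("sh",-95,-25,-40,80,104,130),("shtop",-95,-25,-40,80,116,130)]:
        m=(z>za)&(z<zb)&(q[...,0]>x0)&(q[...,0]<x1)&(q[...,1]>y0)&(q[...,1]<y1)
        a=q[m]
        if len(a): print(c,n,len(a),a.min(0).round(1),a.max(0).round(1),np.median(a,0).round(1),z[m].max().round(1))
p=cv2.imread("pics/top0.png")[210:350,280:470]
cv2.imwrite("pics/topcrop.png",cv2.resize(p,None,fx=4,fy=4,interpolation=cv2.INTER_CUBIC))
E
```

```text
scene att 244 [ 20.6 -61. ] [ 49.8 -46.9] [ 46.  -55.1] 151.3
scene atttop 132 [ 20.6 -60.9] [ 49.3 -47. ] [ 38.9 -54.9] 151.3
scene sh 198 [-82.2  31.8] [-35.9  44.1] [-53.6  37.5] 127.5
scene shtop 149 [-82.2  31.8] [-35.9  44.1] [-57.6  38.3] 127.5
top att 176 [ 21.9 -59.2] [ 48.4 -44.7] [ 33.7 -50.5] 150.4
top atttop 132 [ 22.  -59.2] [ 48.4 -44.7] [ 34.9 -52.2] 150.4
top sh 173 [-80.8  34.4] [-38.6  46.4] [-59.9  40.9] 126.2
top shtop 168 [-80.8  34.4] [-38.6  46.4] [-59.9  40.7] 126.2
```

View pics/topcrop.png

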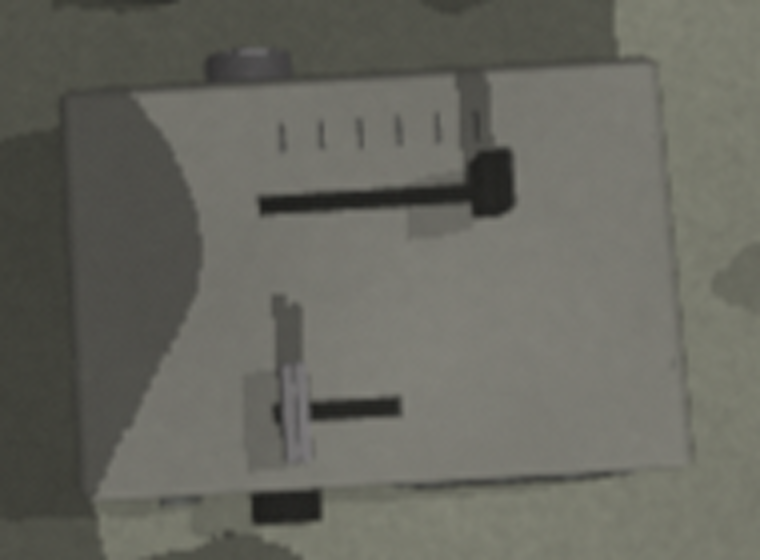

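```bash
cat >> h.py <<'E'
from scipy.spatial.transform import Rotation as Ro
TH=3.9;C0=np.array([576.7,-52.3])
def u2w(x,y):
    t=np.radians(TH);return C0+np.array([x*np.cos(t)-y*np.sin(t),x*np.sin(t)+y*np.cos(t)])
def w2u(p):
    t=np.radians(TH);d=np.array(p[:2])-C0;return np.array([d[0]*np.cos(t)+d[1]*np.sin(t),-d[0]*np.sin(t)+d[1]*np.cos(t)])
def goal(x,y,z,yaw=93.9):
    s=r.sense();R0=Ro.from_euler('xyz',s["tcp_rot"],degrees=True);R1=Ro.from_euler('xyz',[180,0,yaw],degrees=True)
    g=np.array([*u2w(x,y),z]);print("now unit",w2u(s["tool_pos"]).round(2),s["tool_pos"].round(2),"F",s["ft_force"].round(2),"t",s["time"],"rot",s["tcp_rot"].round(2))
    print("shift m",(R0.inv().apply(g-s["tool_pos"])/1000).round(4),"rotvec",(R0.inv()*R1).as_rotvec().round(4))
E
python3 -c "
from h import *
goal(35,-95,230)"
```

```text
now unit [-315.79  634.04] [218.51 558.8  231.29] F [ 0.19 -0.4   0.14] t 1.1 rot [180.    -0.   158.64]
shift m [-0.6284 -0.5096  0.0013] rotvec [-0.     -0.      1.1299]
```

```bash
python3 -m crank '[[[-0.04,-0.032,0,0,0,0.07],[-0.08,-0.064,0,0,0,0.14],[-0.12,-0.096,0,0,0,0.21],[-0.16,-0.128,0,0,0,0.28],[-0.20,-0.160,0,0,0,0.35],[-0.24,-0.194,0,0,0,0.42],[-0.28,-0.226,0,0,0,0.50],[-0.32,-0.258,0,0,0,0.58],[-0.36,-0.290,0,0,0,0.66],[-0.40,-0.322,0,0,0,0.74]]]' 1 20; python3 -c "
from h import *
goal(35,-95,230)"
```

```text
time: 2.35
tool_pos: [474.5, 111.7, 231.6]
tcp_rot: [180.0, 0.0, 116.1]
ft_force: [0.9, 0.3, 0.2]
finger_gap: 0.2
now unit [-90.83 170.53] [474.48 111.66 231.58] F [0.94 0.27 0.24] t 2.35 rot [1.7996e+02 1.0000e-02 1.1609e+02]
shift m [-0.2934  0.0162  0.0016] rotvec [0.0008 0.     0.3872]
```

```bash
python3 -m crank '[[[-0.042,0.002,0,0,0,0.055],[-0.084,0.004,0,0,0,0.11],[-0.126,0.007,0,0,0,0.165],[-0.168,0.009,0.0,0,0,0.22],[-0.210,0.012,0.0,0,0,0.28],[-0.252,0.014,0.0,0,0,0.335],[-0.293,0.016,0.001,0,0,0.387],[-0.293,0.016,0.001,0,0,0.387],[-0.293,0.016,0.001,0,0,0.387]]]'; python3 -c "
from h import *
goal(35,-95,118)
p,d=r.snapshot('wrist');cv2.imwrite('pics/w1.png',p)"
```

```text
time: 3.48
tool_pos: [617.5, -144.2, 230.4]
tcp_rot: [180.0, -0.0, 93.9]
ft_force: [-0.4, 0.4, 0.2]
finger_gap: 0.2
now unit [ 34.43 -94.41] [ 617.47 -144.15  230.41] F [-0.43  0.38  0.16] t 3.475 rot [ 1.7998e+02 -4.0000e-02  9.3920e+01]
shift m [-0.0007  0.0005  0.1124] rotvec [ 0.0003 -0.0008  0.0004]
```

View pics/w1.png

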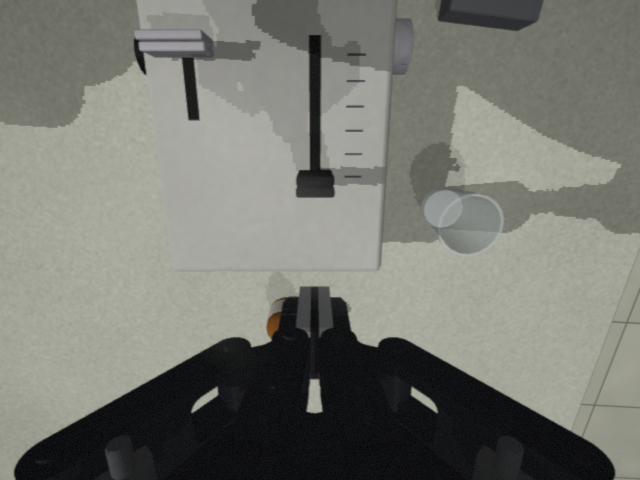

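```bash
python3 -c "
from h import *
print(r.get_calibration('wrist')['cam_to_world'].round(2))"; python3 -m crank '[[[-0.001,0,0.02,0,0,0],[-0.001,0,0.04,0,0,0],[-0.001,0,0.06,0,0,0],[-0.001,0,0.08,0,0,0],[-0.001,0,0.10,0,0,0],[-0.001,0,0.112,0,0,0],[-0.001,0,0.112,0,0,0],[-0.001,0,0.112,0,0,0]]]'; python3 -c "
from h import *
goal(35,-75,118)
p,d=r.snapshot('wrist');cv2.imwrite('pics/w2.png',p)
p,d=r.snapshot('scene');cv2.imwrite('pics/s2.png',cv2.resize(p[160:330,130:400],None,fx=2.8,fy=2.8))"
```

```text
[[ 1.0000e+00  7.0000e-02  2.0000e-02  6.1129e+02]
 [ 7.0000e-02 -9.5000e-01 -3.0000e-01 -6.7640e+01]
 [ 0.0000e+00  3.0000e-01 -9.5000e-01  3.7333e+02]
 [ 0.0000e+00  0.0000e+00  0.0000e+00  1.0000e+00]]
time: 4.53
tool_pos: [618.2, -144.9, 119.5]
tcp_rot: [179.9, -0.0, 94.0]
ft_force: [-0.5, 0.0, 0.4]
finger_gap: -0.1
now unit [ 35.1  -95.19] [ 618.19 -144.89  119.51] F [-0.46  0.03  0.41] t 4.525 rot [ 1.7989e+02 -1.0000e-02  9.3960e+01]
shift m [ 0.0202 -0.0001  0.0015] rotvec [ 0.0019 -0.0001  0.001 ]
```

View pics/w2.png

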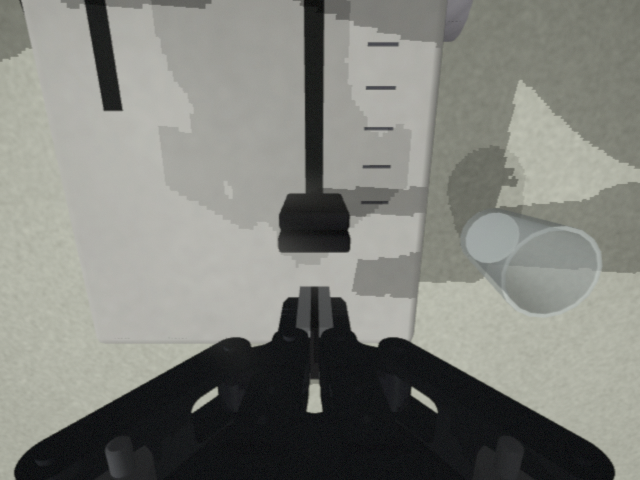

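View pics/s2.png

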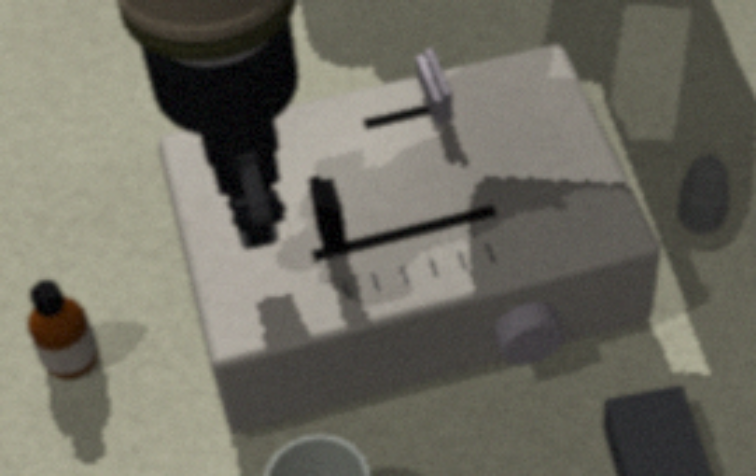

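```bash
python3 -m crank '[[[0.006,0,0.0015,0,0,0],[0.012,0,0.0015,0,0,0],[0.018,0,0.0015,0,0,0],[0.020,0,0.0015,0,0,0],[0.022,0,0.0015,0,0,0],[0.023,0,0.0015,0,0,0],[0.024,0,0.0015,0,0,0],[0.024,0,0.0015,0,0,0]]]'; python3 -c "
from h import *
goal(35,-71,118)"
```

```text
time: 5.62
tool_pos: [616.7, -121.0, 118.4]
tcp_rot: [179.9, 0.0, 94.0]
ft_force: [0.3, -0.4, 0.4]
finger_gap: 0.2
now unit [ 35.27 -71.27] [ 616.74 -121.01  118.42] F [ 0.34 -0.37  0.36] t 5.625 rot [1.7986e+02 1.0000e-02 9.3960e+01]
shift m [ 0.0003 -0.0003  0.0004] rotvec [0.0025 0.0002 0.001 ]
```

No contact yet; I continue by 1 mm steps.

```bash
for i in 1; do python3 -m crank '[[[0.001,0,0,0,0,0],[0.002,0,0,0,0,0],[0.003,0,0,0,0,0],[0.003,0,0,0,0,0]]]'; done; python3 -c "
from h import *
goal(35,-71,118)
p,d=r.snapshot('wrist');cv2.imwrite('pics/w3.png',p)"
```

```text
time: 6.12
tool_pos: [616.6, -119.1, 118.4]
tcp_rot: [179.8, 0.1, 93.9]
ft_force: [-0.2, -4.8, -1.1]
finger_gap: 0.1
now unit [ 35.24 -69.32] [ 616.57 -119.06  118.42] F [-0.24 -4.79 -1.09] t 6.125 rot [1.7985e+02 9.0000e-02 9.3920e+01]
shift m [-0.0017 -0.0002  0.0004] rotvec [0.0027 0.0016 0.0004]
```

View pics/w3.png

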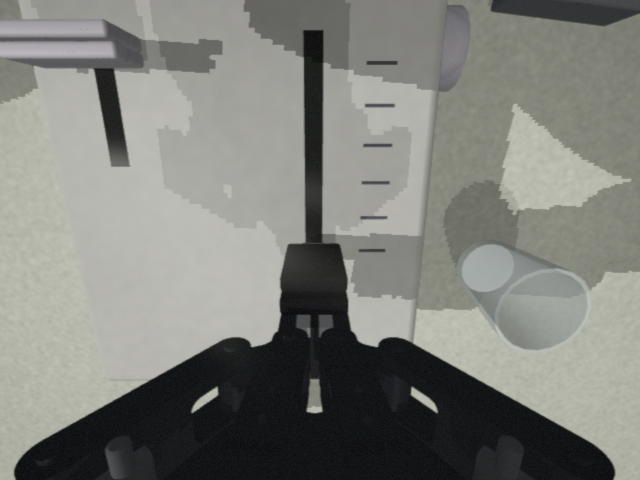

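```bash
python3 -m crank '[[[0.0025,0,0,0,0,0],[0.004,0,0,0,0,0],[0.005,0,0,0,0,0],[0.006,0,0,0,0,0],[0.007,0,0,0,0,0],[0.008,0,0,0,0,0],[0.009,0,0,0,0,0],[0.010,0,0,0,0,0],[0.011,0,0,0,0,0],[0.012,0,0,0,0,0]]]'; python3 -c "
from h import *
goal(35,-53,118)
p,d=r.snapshot('wrist');cv2.imwrite('pics/w4.png',p)"
```

```text
time: 7.42
tool_pos: [615.7, -106.8, 118.4]
tcp_rot: [179.9, 0.1, 93.9]
ft_force: [0.4, 0.2, -0.0]
finger_gap: -0.1
now unit [ 35.23 -57.06] [ 615.73 -106.83  118.38] F [ 0.39  0.22 -0.01] t 7.425 rot [1.7985e+02 8.0000e-02 9.3930e+01]
shift m [ 0.0041 -0.0002  0.0004] rotvec [0.0026 0.0013 0.0005]
```

View pics/w4.png

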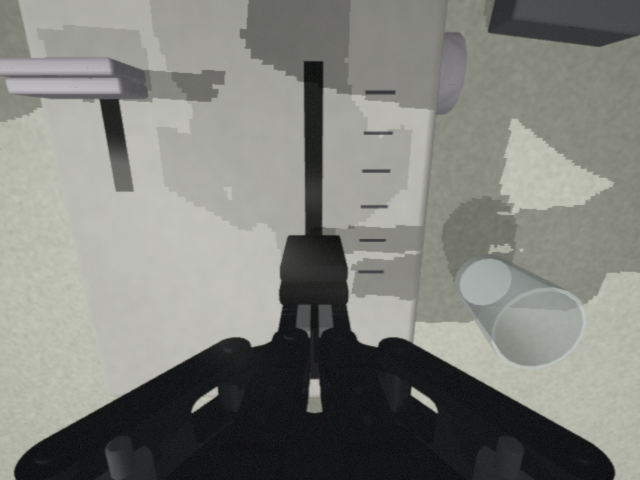

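Click 1: the lever has snapped ahead of the finger. Pushing on to click 2.

```bash
python3 -m crank '[[[0.003,0,0,0,0,0],[0.005,0,0,0,0,0],[0.0065,0,0,0,0,0],[0.008,0,0,0,0,0],[0.0095,0,0,0,0,0],[0.011,0,0,0,0,0],[0.012,0,0,0,0,0],[0.013,0,0,0,0,0],[0.014,0,0,0,0,0],[0.015,0,0,0,0,0]]]'; python3 -c "
from h import *
goal(35,-35,118)
p,d=r.snapshot('wrist');cv2.imwrite('pics/w5.png',p)"
```

```text
time: 8.72
tool_pos: [614.7, -91.4, 118.4]
tcp_rot: [179.9, 0.1, 93.9]
ft_force: [0.0, -1.0, -0.4]
finger_gap: -0.1
now unit [ 35.22 -41.58] [614.67 -91.38 118.36] F [ 0.03 -1.04 -0.41] t 8.725 rot [1.7985e+02 5.0000e-02 9.3940e+01]
shift m [ 0.0066 -0.0002  0.0004] rotvec [0.0026 0.0009 0.0008]
```

View pics/w5.png

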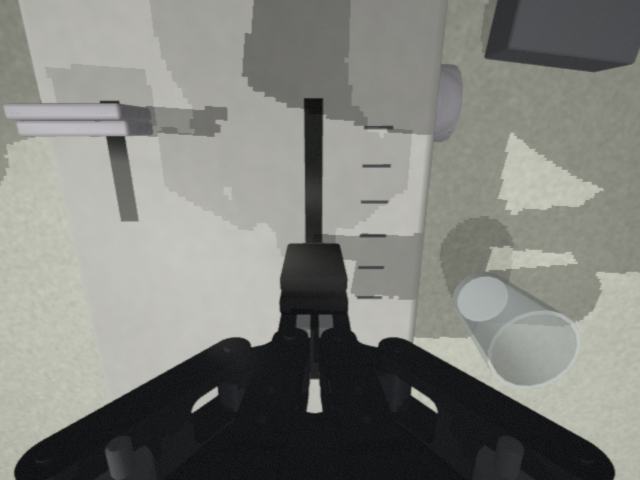

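Still touching at about 1 N, so it is right at the second ridge. I nudge it over.

```bash
python3 -m crank '[[[0.001,0,0,0,0,0],[0.0015,0,0,0,0,0],[0.002,0,0,0,0,0],[0.002,0,0,0,0,0]]]'; python3 -c "
from h import *
goal(35,-35,118)
p,d=r.snapshot('wrist');cv2.imwrite('pics/w6.png',p)"
```

```text
time: 9.28
tool_pos: [614.5, -89.2, 118.3]
tcp_rot: [179.9, 0.0, 94.0]
ft_force: [-0.1, 0.5, 0.7]
finger_gap: 0.2
now unit [ 35.22 -39.35] [614.52 -89.17 118.33] F [-0.07  0.48  0.73] t 9.275 rot [1.7986e+02 4.0000e-02 9.3950e+01]
shift m [ 0.0044 -0.0002  0.0003] rotvec [0.0025 0.0008 0.0009]
```

View pics/w6.png

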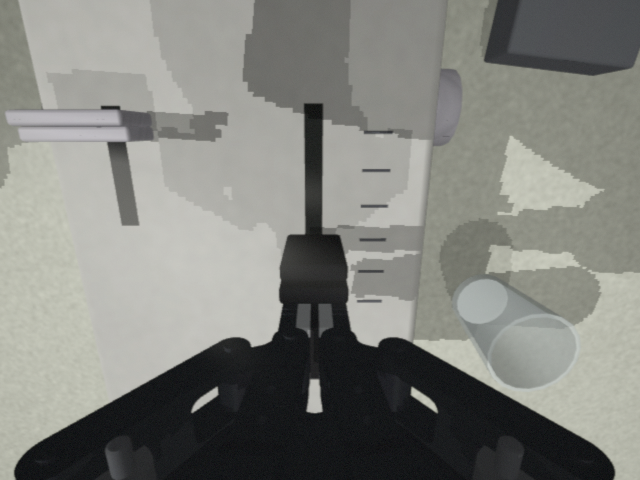

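Snapped into click 2. The third ridge is expected at own y of about -23, so I approach it and then nudge.

```bash
python3 -m crank '[[[0.003,0,0,0,0,0],[0.005,0,0,0,0,0],[0.007,0,0,0,0,0],[0.009,0,0,0,0,0],[0.0105,0,0,0,0,0],[0.012,0,0,0,0,0],[0.013,0,0,0,0,0],[0.014,0,0,0,0,0],[0.015,0,0,0,0,0],[0.0155,0,0,0,0,0]]]'; python3 -c "
from h import *
goal(35,-22,118)"
```

```text
time: 10.58
tool_pos: [613.4, -73.4, 118.3]
tcp_rot: [179.9, 0.0, 94.0]
ft_force: [-0.6, 0.2, 0.0]
finger_gap: 0.0
now unit [ 35.23 -23.56] [613.45 -73.41 118.34] F [-0.58  0.19  0.04] t 10.575 rot [1.7985e+02 2.0000e-02 9.3960e+01]
shift m [ 0.0016 -0.0002  0.0003] rotvec [0.0025 0.0004 0.0011]
```

```bash
python3 -c "
from h import *
p,d=r.snapshot('wrist');cv2.imwrite('pics/w7.png',p)"
```

```text
(no output)
```

View pics/w7.png

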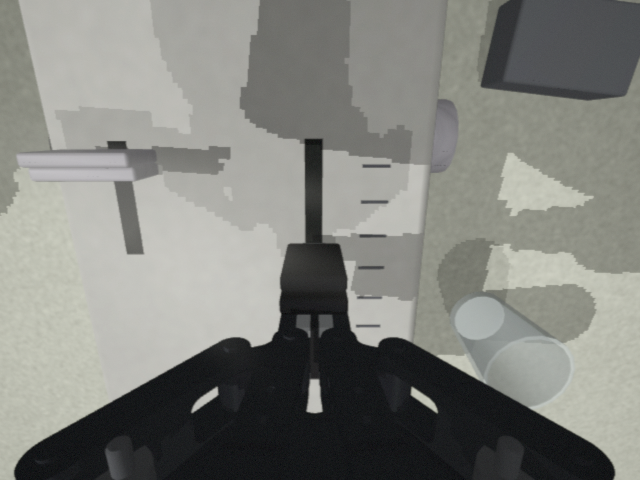

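Tab top edge is at row 243, i.e. still in contact just before the ridge. I nudge by 2 mm as at the last one.

```bash
python3 -m crank '[[[0.001,0,0,0,0,0],[0.0015,0,0,0,0,0],[0.002,0,0,0,0,0],[0.002,0,0,0,0,0]]]'; python3 -c "
from h import *
goal(35,-24,118)
p,d=r.snapshot('wrist');cv2.imwrite('pics/w8.png',p)"
```

```text
time: 11.12
tool_pos: [613.3, -71.3, 118.3]
tcp_rot: [179.9, 0.0, 94.0]
ft_force: [0.3, 0.7, -0.9]
finger_gap: -0.1
now unit [ 35.21 -21.46] [613.28 -71.32 118.31] F [ 0.26  0.67 -0.85] t 11.125 rot [1.7986e+02 2.0000e-02 9.3960e+01]
shift m [-0.0025 -0.0002  0.0003] rotvec [0.0025 0.0003 0.0011]
```

View pics/w8.png

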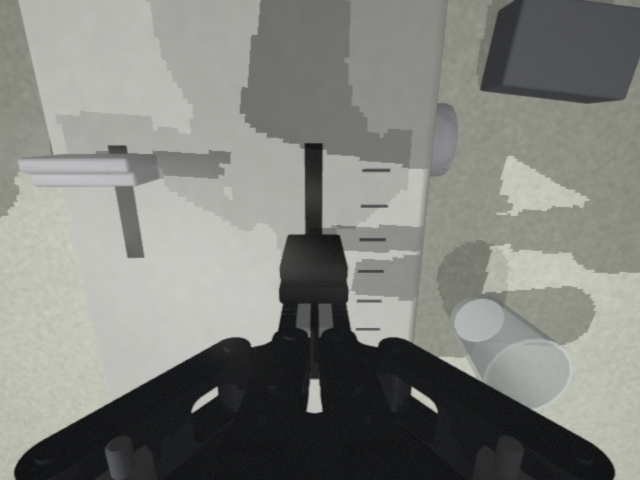

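It snapped ahead. Now I back off, lift and verify.

```bash
python3 -m crank '[[[-0.010,0,0,0,0,0],[-0.020,0,0,0,0,0],[-0.030,0,-0.01,0,0,0],[-0.035,0,-0.04,0,0,0],[-0.035,0,-0.07,0,0,0],[-0.035,0,-0.10,0,0,0],[-0.035,0,-0.11,0,0,0],[-0.035,0,-0.11,0,0,0]]]'; python3 -c "
from h import *
goal(35,-24,230)
p,d=r.snapshot('wrist');cv2.imwrite('pics/w9.png',p)
t=np.radians(TH);R=np.array([[np.cos(t),-np.sin(t)],[np.sin(t),np.cos(t)]])
for c in ['wrist','scene']:
    if c!='wrist': p,d=r.snapshot(c)
    P=cloud(c,d);q=(P[...,:2]-C0)@R;z=P[...,2]
    for n,x0,x1,y0,y1,za,zb in [('atttop',15,55,-45,60,138,155),('shtop',-95,-25,-40,80,114,130)]:
        m=(z>za)&(z<zb)&(q[...,0]>x0)&(q[...,0]<x1)&(q[...,1]>y0)&(q[...,1]<y1);a=q[m]
        if len(a): print(c,n,len(a),np.percentile(a,2,0).round(1),np.percentile(a,98,0).round(1),np.median(a,0).round(1))
"
```

```text
time: 12.18
tool_pos: [615.9, -106.7, 229.0]
tcp_rot: [179.8, 0.0, 93.9]
ft_force: [-0.6, -0.1, -1.3]
finger_gap: -0.2
now unit [ 35.36 -56.93] [ 615.85 -106.69  229.03] F [-0.61 -0.1  -1.31] t 12.175 rot [1.7977e+02 5.0000e-02 9.3940e+01]
shift m [ 0.0329 -0.0003 -0.001 ] rotvec [0.004  0.0009 0.0008]
wrist atttop 895 [21.1 -5.7] [45.6  7.8] [33.3  0.9]
wrist shtop 1252 [-82.1  33.4] [-39.9  44.5] [-60.6  39.2]
scene atttop 131 [22.6 -6.8] [48.1  6.6] [38.6 -1. ]
scene shtop 154 [-80.4  32.4] [-38.1  43.9] [-57.5  38.4]
```

View pics/w9.png

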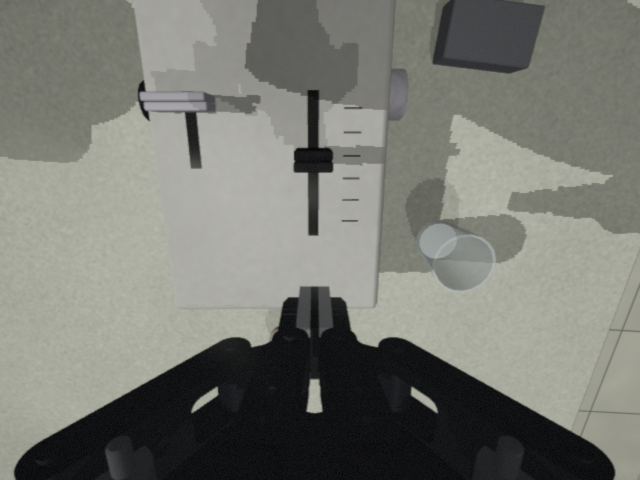

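Third click is confirmed: tab centre at own y of about +0.5 (expected +1), alongside the fourth tick counting the parked one. Next, the +y side of the shutter.

```bash
python3 -m crank '[[[0.025,-0.018,0,0,0,0],[0.05,-0.036,0,0,0,0],[0.075,-0.054,0,0,0,0],[0.10,-0.072,0,0,0,0],[0.12,-0.086,0,0,0,0],[0.138,-0.095,0,0,0,0],[0.138,-0.095,0,0,0,0],[0.138,-0.095,0,0,0,0]]]'; python3 -c "
from h import *
goal(-60,81,108)
p,d=r.snapshot('wrist');cv2.imwrite('pics/w10.png',p)"
```

```text
time: 13.28
tool_pos: [510.7, 24.6, 226.5]
tcp_rot: [180.0, 0.0, 94.0]
ft_force: [-0.3, -0.8, 0.6]
finger_gap: 0.2
now unit [-60.61  81.23] [510.71  24.62 226.48] F [-0.3  -0.75  0.59] t 13.275 rot [179.98   0.    93.97]
shift m [-0.0002  0.0006  0.1185] rotvec [0.0003 0.0001 0.0012]
```

View pics/w10.png

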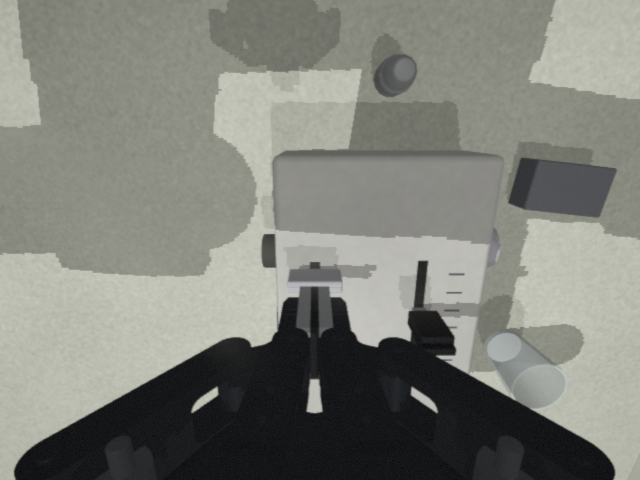

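```bash
python3 -m crank '[[[0,0,0.02,0,0,0],[0,0,0.04,0,0,0],[0,0,0.06,0,0,0],[0,0,0.08,0,0,0],[0,0,0.10,0,0,0],[0,0,0.118,0,0,0],[0,0,0.118,0,0,0],[0,0,0.118,0,0,0]]]'; python3 -c "
from h import *
goal(-60,60,108)
p,d=r.snapshot('scene');cv2.imwrite('pics/s3.png',cv2.resize(p[160:330,130:400],None,fx=2.8,fy=2.8))"
```

```text
time: 14.32
tool_pos: [511.4, 24.2, 109.2]
tcp_rot: [179.9, 0.0, 93.9]
ft_force: [0.3, -0.1, 0.8]
finger_gap: -0.2
now unit [-59.97  80.79] [511.38  24.23 109.2 ] F [ 0.27 -0.13  0.76] t 14.325 rot [1.7994e+02 1.0000e-02 9.3930e+01]
shift m [-0.0208 -0.      0.0012] rotvec [0.0011 0.0001 0.0004]
```

View pics/s3.png

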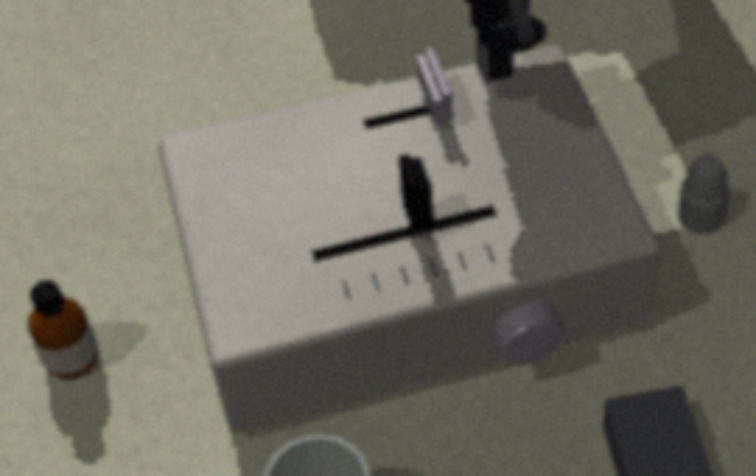

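The finger is on the +y side of the paddle and clear of it. I push toward -y.

```bash
python3 -m crank '[[[-0.007,0,0.001,0,0,0],[-0.014,0,0.001,0,0,0],[-0.020,0,0.001,0,0,0],[-0.024,0,0.001,0,0,0],[-0.028,0,0.001,0,0,0],[-0.033,0,0.001,0,0,0],[-0.038,0,0.001,0,0,0],[-0.043,0,0.001,0,0,0],[-0.048,0,0.001,0,0,0],[-0.053,0,0.001,0,0,0]]]'; python3 -c "
from h import *
goal(-60,16,108)"
```

```text
time: 15.62
tool_pos: [515.4, -28.9, 108.6]
tcp_rot: [179.9, 0.0, 93.9]
ft_force: [0.2, 1.4, 2.1]
finger_gap: -0.0
now unit [-59.61  27.48] [515.36 -28.94 108.6 ] F [0.22 1.37 2.1 ] t 15.625 rot [1.7988e+02 1.0000e-02 9.3930e+01]
shift m [-0.0115 -0.0004  0.0006] rotvec [0.002  0.0002 0.0005]
```

```bash
python3 -m crank '[[[-0.003,0,0,0,0,0],[-0.006,0,0,0,0,0],[-0.008,0,0,0,0,0],[-0.010,0,0,0,0,0],[-0.011,0,0,0,0,0],[-0.012,0,0,0,0,0],[-0.013,0,0,0,0,0],[-0.013,0,0,0,0,0]]]'; python3 -c "
from h import *
goal(-60,16,108)"
```

```text
time: 16.62
tool_pos: [516.1, -39.7, 108.6]
tcp_rot: [179.9, -0.2, 94.0]
ft_force: [-1.8, 11.9, 4.1]
finger_gap: 0.0
now unit [-59.62  16.69] [516.08 -39.7  108.61] F [-1.78 11.95  4.11] t 16.625 rot [179.9   -0.2   93.97]
shift m [-0.0007 -0.0004  0.0006] rotvec [ 0.0018 -0.0034  0.0012]
```

At the stop: the force rose to 12 N at own y of 16.7. I back off and lift.

```bash
python3 -m crank '[[[0.005,0,0,0,0,0],[0.015,0,0,0,0,0],[0.027,0,0,0,0,0],[0.037,0,-0.01,0,0,0],[0.04,0,-0.05,0,0,0],[0.04,0,-0.09,0,0,0],[0.04,0,-0.12,0,0,0],[0.04,0,-0.15,0,0,0],[0.04,0,-0.15,0,0,0],[0.04,0,-0.15,0,0,0]]]'; python3 -c "
from h import *
goal(35,-24,230)
t=np.radians(TH);R=np.array([[np.cos(t),-np.sin(t)],[np.sin(t),np.cos(t)]])
for c in ['wrist','scene','top']:
    p,d=r.snapshot(c)
    cv2.imwrite(f'pics/end_{c}.png',p)
    P=cloud(c,d);q=(P[...,:2]-C0)@R;z=P[...,2]
    for n,x0,x1,y0,y1,za,zb in [('atttop',15,55,-45,60,138,155),('shtop',-95,-25,-40,80,114,130)]:
        m=(z>za)&(z<zb)&(q[...,0]>x0)&(q[...,0]<x1)&(q[...,1]>y0)&(q[...,1]<y1);a=q[m]
        if len(a): print(c,n,len(a),np.percentile(a,2,0).round(1),np.percentile(a,98,0).round(1),np.median(a,0).round(1))
"
```

```text
time: 17.88
tool_pos: [512.9, -0.0, 258.4]
tcp_rot: [179.9, -0.2, 94.0]
ft_force: [0.1, 0.3, -0.8]
finger_gap: 0.3
now unit [-60.13  56.5 ] [ 5.1286e+02 -2.0000e-02  2.5839e+02] F [ 0.06  0.31 -0.75] t 17.875 rot [179.91  -0.19  93.99]
shift m [-0.0807  0.095   0.0283] rotvec [ 0.0016 -0.0034  0.0015]
wrist atttop 613 [20.8 -5.4] [45.7  7.9] [33.   0.9]
wrist shtop 485 [-82.2  -5.3] [-39.9   5.8] [-61.3   4.5]
scene atttop 131 [23.3 -7. ] [48.7  6.6] [37.9 -1.3]
scene shtop 154 [-80.2  -7.2] [-37.8   4.5] [-56.3  -1.2]
top atttop 43 [39.  -3.9] [47.6  8.2] [43.5  1.7]
```

View pics/end_scene.png

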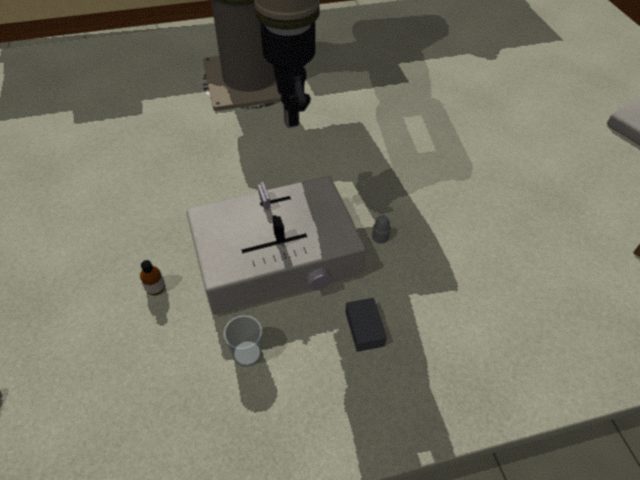

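View pics/end_wrist.png

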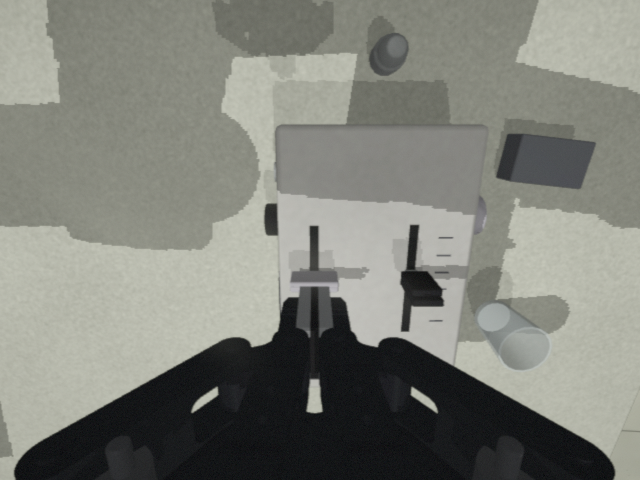

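Both levers are where they should be: attenuator at own y of about +1, and the shutter at about 0 after travelling roughly 39 mm. The bystanders show at their starting pixels and the robot is clear.

```bash
python3 -c "
from bench import r
print(r.hand_in())"
```

```text
the job is handed in; nothing more can be done
None
```

The attenuator lever is in its third click and the shutter lever is at its open stop. I handed the job in after about 18 s of the 64 s allowed; the hand-in returned no verdict.

**Attenuator:** I pushed it with the closed fingertips over three ridges. Each time the lever snapped ahead of the finger, and I backed off after the third. In depth from the wrist and scene cameras, the tab's edges centre at own y of about −0.2 to +1.3 mm, where +1 mm is expected for the third click. It never ran on towards the fourth click.

**Shutter:** I only then pushed it along its slot until the force rose to about 12 N at the stop. The tab now centres at own y of about 0 (wrist +0.3 mm, scene −1.4 mm), having travelled about 39 mm.

**Around the unit:** In the last scene picture the bottle, objective, slide box and beaker show where they started. I compared them by eye and did not measure them. The robot was clear of everything, with the fingertips at 258 mm height.

**Checks that failed or disagreed:**
- The top camera could not see the shutter at the end because the arm was in the way. It saw only part of the attenuator tab, centred at about +2 mm.
- The network's first attenuator position was about 5 mm from the one given by the unit's outline. The depth measurement agreed with the outline, so I used that.

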